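# Feel for the clear well of a cartridge dock and seat the new cartridge

### The job

Take the new cartridge out of its stand and press it fully home into the one clear well of the three-well dock, upright with its collar down on the dock's top face, and let go of it. Two of the wells still hold a broken-off stub deep down, so feel gently with the cartridge for the clear one: never push a stub down and never force anything. Leave the other things where they are.

Things in the scene. Friction and masses are not known exactly. Their poses are not given: they have to be found in the camera images.
- cartridge_mid (a point): New cartridge, loose, 96 mm long, upright in its stand; the point is on its axis, half-way up, at the collar's underside; z points up. Below: round steel shank, diameter 14 mm, 48 mm long, its last 4 mm tapering to 9 mm. Above: steel collar, diameter 24 mm, z 0 to 4 mm; then the round black handle to grip, diameter 18 mm, z 4 to 48 mm (middle at 28). About 60 g.
- stand: Fixed wooden block 50 x 50 mm on a 60 x 60 x 5 mm rubber foot, 30 mm high in all; origin at the centre of its underside. A blind upright hole in its centre, 16 mm diameter, 22 mm deep, holds the cartridge's foot: lift the cartridge more than 30 mm straight up to clear it.
- dock: Fixed plain aluminium block 50 x 130 mm on a grey 64 x 166 x 8 mm flange; origin at the centre of its underside, y along the row of wells, z up, top face at z 64 mm. Three alike upright wells 40 mm apart, diameter 15.4 mm, for the 14 mm shank. It breaks under a total load of more than 35 N.
- well_left (a point): Centre of the left (+y) well's mouth, in the dock's top face; axes as the dock's. Each well has a sliding contact disc at the bottom, 42 mm below the top face. A stub stands loose on it in two of the wells (which ones is unknown), 10 mm tall in one, 19 mm in the other, 12 mm diameter; they stay there.
- well_mid (a point): Centre of the middle well's mouth, in the dock's top face. In the clear well the cartridge first meets the disc with its collar 6 mm above the top face and is then pressed 6 mm further, collar onto the top face; over a stub it is stopped with its collar 16 or 25 mm above the top face.
- well_right (a point): Centre of the right (-y) well's mouth, in the dock's top face.
- paste_tub_mid (a point): Bystander: round cream tub 45 mm diameter, 16 mm high, loose by the dock; its centre.
- tweezers_black_mid (a point): Bystander: black tweezers 120 mm long, 8 mm high, lying behind the dock; their centre.
- fat_tin_mid (a point): Bystander: round yellow tin 55 mm diameter, 22 mm high, by the stand; its centre.
- contact_left (a joint): Contact disc at the bottom of the left well: how far it has been pushed down from its start, 0 to 0.008 m. It stays put under up to 8 N and slides down under more, and stays where it is left; 0.006 when a cartridge is fully home on it.
- contact_mid (a joint): Contact disc at the bottom of the mid well: how far it has been pushed down from its start, 0 to 0.008 m. It stays put under up to 8 N and slides down under more, and stays where it is left; 0.006 when a cartridge is fully home on it.
- contact_right (a joint): Contact disc at the bottom of the right well: how far it has been pushed down from its start, 0 to 0.008 m. It stays put under up to 8 N and slides down under more, and stays where it is left; 0.006 when a cartridge is fully home on it.
Not all that is in view belongs to the job. There is more than one size of the part that bears cartridge_mid; the job needs the middle-sized.

How it is judged (in metres and radians):
On the way:
1. the cartridge has been lifted clear of its stand (z of cartridge_mid in the frame of stand above 0.078 m), for 0.1 s.
At the end, for the whole second after the job is handed in: The cartridge stands in one of the wells within 3 mm of its axis and 0.1 rad of upright, its collar no more than 1.5 mm above the dock's top face (which only the clear well allows), and is let go of ((horizontal distance between cartridge_mid and well_left below 0.003 m or horizontal distance between cartridge_mid and well_mid below 0.003 m or horizontal distance between cartridge_mid and well_right below 0.003 m) and z of cartridge_mid in the frame of dock between 0.06 and 0.0655 m and angle between cartridge_mid's own z axis and vertical below 0.1 rad); the robot touches nothing.
It fails at once if a stub in the left well is pushed down more than 3 mm by the cartridge (horizontal distance between cartridge_mid and well_left below 0.008 m and z of cartridge_mid in the frame of dock above 0.074 m and value of joint contact_left above 0.003 m and velocity of joint contact_left above 0.001 m/s).
It fails at once if a stub in the mid well is pushed down more than 3 mm by the cartridge (horizontal distance between cartridge_mid and well_mid below 0.008 m and z of cartridge_mid in the frame of dock above 0.074 m and value of joint contact_mid above 0.003 m and velocity of joint contact_mid above 0.001 m/s).
It fails at once if a stub in the right well is pushed down more than 3 mm by the cartridge (horizontal distance between cartridge_mid and well_right below 0.008 m and z of cartridge_mid in the frame of dock above 0.074 m and value of joint contact_right above 0.003 m and velocity of joint contact_right above 0.001 m/s).
It fails at once if the dock is loaded with more than 35 N (contact force between dock and anything else above 35 N).
It fails at once if a bystander is shifted more than 3 cm (distance of any of paste_tub_mid, tweezers_black_mid, fat_tin_mid from where it was at the start of the episode above 0.03 m).
It also fails if it takes over 51 s, if anything falls off the work surface, if the arm or the gripper's body presses on something with over 40 N, if the wrist force passes 120 N, or if a joint passes its speed limit or range.

### The arm

A 7-joint arm with a two-finger parallel gripper is mounted at the origin on a cart in front of the work surface, level with it; the furniture and walls round the work are solid. World frame = base frame: x ahead of the robot, y to its left, z up, the work surface at z = 0. Lengths are in mm, angles in rad, forces in N, time in s.
With the tool pointing down it reaches from about 400 to 875 mm from the base axis. Payload 4.4 kg.
Tool frame: the origin (TCP) lies on the mounting face of the last link; the fingertips stand 173 mm ahead of it and the grasp point (between the pads) lies 155 mm ahead of it; z points along the fingers, y is the line along which they close (so a half turn about z gives the same grasp; the last joint's range is limited). The gripper opens to 85 mm and grips with 20 to 120 N. Pads are 22 mm wide; open, the fingers measure 114 mm over their backs; the gripper's body (76 mm by 85 mm) begins 54 mm behind the grasp point. The pads swing forward as they close: fully open they stand 13 mm farther back than shut.
Start: joints at [1.061, 0.628, 0.038, 1.517, -0.027, 0.996, -0.02], TCP at [279.115, -587.035, 404.713] pointing down, gripper open.
Joint ranges: [-3.06, 3.06], [-0.37, 2.12], [-1.25, 1.32], [0.18, 2.47], [-1.1, 4.24], [0.23, 1.98], [-2.94, 2.94]. Speed limits (rad/s): [2.57, 2.57, 3.14, 3.14, 3.14, 3.14, 3.14].

### API

Orientations are given as [roll, pitch, yaw] about the fixed x, y, z axes, in that order (R = Rz(yaw) Ry(pitch) Rx(roll)).
In Python, from cell import * gives the robot as it stands. The module is installed in compiled form; this text tells all that it offers.
- The arm moves only by the tool jog_arm, never from a script. Its argument "steps" is a list of rows, each a list of 7 numbers: the opening, from -1 (shut) to 1 (fully open), so that 0 is half open, then the shift along the tool's x, y, z as a fraction of full scale, then the turn, a rotation vector about the tool's x, y, z as a fraction of full scale. A call has 1 to 10 rows; each row shifts and turns the commanded pose from where the row before left it, along the tool's axes as they then stand; what a row does not reach is not made up. Full scale, the value 1, is 500 mm for a shift and 2 rad for a turn. A row lasts 1/8 s, in which the tool goes at most 62.5 mm and 10.7 degrees, less where a joint would pass 70% of its speed; a pose out of reach is approached as far as the arm can. A call with a number of a shift or a turn outside -1 to 1 is refused whole. A call with a gripper value outside its range is refused whole. The fingers move at their own pace and stop on an object; the grip force is fixed at half the most. Time passes only in rows, so rows that do not move let the fingers close. It gives the time, the measured TCP pose, the force, the opening and the grip force at its end, in the units of the state.
- read_state(): the state, without advancing time (a new reading comes with each control period).
- get_image(name): name is "scene" or "side" or "wrist"; returns a dict with "pixels" (384x512x3 uint8, red, green, blue), "depth" (384x512 float32, mm along the optical axis (not along the pixel's ray), 0 where there is no reading), "vertical_fov" (degrees; the focal length in pixels is half the picture's height over the tangent of half this angle, whatever the lens; pixels are square), "cx", "cy" (the principal point, pixels), "R" (3x3) and "t" (3): a world point X has camera coordinates R X + t. Camera axes: x right, y down, z forward; pixel columns grow to the right and rows downward; lengths in mm; the calibration is good to about 2 mm. The wrist camera is an equidistant fisheye: a pixel r from the principal point sees the ray r / f radians off the axis. A picture is of the moment at which its call begins.
- finish_job(): hands the job in; it is judged then, once.
The state is a dict: "clock": time; "qpos": joint angles; "qd": joint speeds; "tau": joint torques, N m; "eef_pos": TCP position; "tool_rot": TCP orientation; "force": force on the tool from outside, world axes, zero at the start; "torque": the same for the moment, N m; "width": finger opening in mm; "gripper_force": force on a finger pad.
Only numpy, scipy, OpenCV 4.12 (cv2) and the standard library are available. Lean on these libraries where they do the work, as an engineer would, in place of code of your own. Each camera call takes 0.05 s, during which the arm holds its last target. There are 200 camera calls.

## Working session

There is one attempt and no reset: what is moved stays moved. The work goes in short steps, Python scripts to look and compute and a tool call to move; the robot and the scene stay as the last step left them, time stands still between calls to the robot, and variables do not carry over. Pictures are saved under pics/ and viewed, at most 10 in all, crops included, and the job is handed in when it is done.

Besides the shell and the picture viewer there is one more tool, called as a command line: name --pt "numbers of a row" for each row, then --argument value for the rest. jog_arm: Moves the arm, as the interface text tells. Shift numbers are shares of 500 mm and turn numbers shares of 2 rad, none past 1 either way. Its arguments: {"type":"object","properties":{"steps":{"type":"array"}},"required":["steps"]}

```bash
mkdir -p pics; cat > h.py <<'E'
from cell import *
import numpy as np, cv2, pickle
def grab(n,tag):
    d=get_image(n); pickle.dump(d,open(f'{tag}.pkl','wb')); cv2.imwrite(f'pics/{tag}.png',cv2.cvtColor(d['pixels'],cv2.COLOR_RGB2BGR)); return d
def ld(tag): return pickle.load(open(f'{tag}.pkl','rb'))
def ray(d,u,v,fish=False):
    f=192/np.tan(np.radians(d['vertical_fov'])/2); x=(u-d['cx']);y=(v-d['cy'])
    if fish:
        r=np.hypot(x,y)+1e-9;th=r/f; c=np.array([np.sin(th)*x/r,np.sin(th)*y/r,np.cos(th)])
    else: c=np.array([x/f,y/f,1.])
    R=np.array(d['R']);t=np.array(d['t'])
    return -R.T@t, R.T@c
def onz(d,u,v,z,fish=False):
    o,r=ray(d,u,v,fish); return o+r*(z-o[2])/r[2]
def proj(d,X,fish=False):
    f=192/np.tan(np.radians(d['vertical_fov'])/2);c=np.array(d['R'])@np.array(X,float)+np.array(d['t'])
    if fish:
        th=np.arctan2(np.hypot(c[0],c[1]),c[2]);k=f*th/(np.hypot(c[0],c[1])+1e-9);return np.array([d['cx']+k*c[0],d['cy']+k*c[1]])
    return np.array([d['cx']+f*c[0]/c[2],d['cy']+f*c[1]/c[2]])
def cloud(d):
    f=192/np.tan(np.radians(d['vertical_fov'])/2);v,u=np.mgrid[:384,:512];z=d['depth'].astype(float)
    C=np.stack([(u-d['cx'])/f*z,(v-d['cy'])/f*z,z],-1)
    return (C-np.array(d['t']))@np.array(d['R'])
E
python3 - <<'E'
from h import *
a=grab('scene','s0');b=grab('side','d0')
for d in(a,b):print(d['vertical_fov'],(-np.array(d['R']).T@d['t']).round())
cv2.imwrite('pics/both.png',cv2.resize(np.vstack([cv2.imread('pics/s0.png'),cv2.imread('pics/d0.png')]),(400,600)))
s=read_state();print(s)
E
```

```text
47.421764905078724 [-89. 464. 553.]
42.237973760442074 [-65. 879. 505.]
{'clock': 0.1, 'qpos': array([ 1.06118319,  0.62923706,  0.03846162,  1.51825243, -0.02698209,
        0.99631889, -0.02000117]), 'qd': array([-8.31977867e-04, -5.01390544e-04,  2.03621822e-04, -1.73673434e-03,
       -1.39322828e-03, -7.63545241e-04, -3.52627262e-05]), 'tau': array([ 3.91624999e-03, -5.64521527e+01,  1.23047121e+00, -1.93971598e+01,
        1.11960791e-02,  5.37731830e-03,  1.95263347e-06]), 'eef_pos': array([ 279.00927645, -586.78211976,  403.89683716]), 'tool_rot': array([-3.13989582e+00,  4.09456131e-05,  4.43808461e-01]), 'force': array([ 0.66035932,  0.09625148, -0.58634905]), 'torque': array([-0.03450912, -0.00477901,  0.00075962]), 'gripper_force': 0.0, 'width': 85.5154418035264}
```

View pics/s0.png

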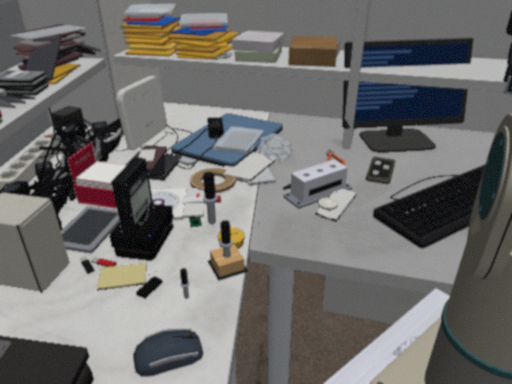

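View pics/d0.png

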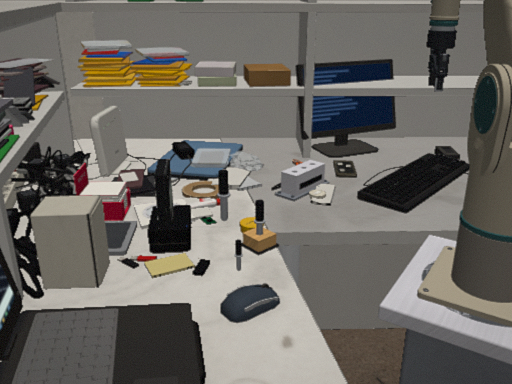

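Pictures show three black-handled cartridges. Scene: large one at (210,195), one in the wooden stand at (226,240), small one at (184,283). Side: (223,195), (260,222) and (239,255). I choose the one in the stand, which is middle-sized. The dock, with three wells, is at scene (318,182) and side (302,178). Next come a close crop and measurements.

```bash
python3 - <<'E'
from h import *
a=ld('s0');b=ld('d0')
ca=cv2.resize(cv2.imread('pics/s0.png')[140:310,170:370],(800,680))[:,:]
A=cv2.resize(cv2.imread('pics/s0.png')[150:300,160:360],(400,300),interpolation=cv2.INTER_CUBIC)
B=cv2.resize(cv2.imread('pics/d0.png')[140:290,180:380],(400,300),interpolation=cv2.INTER_CUBIC)
A2=cv2.resize(cv2.imread('pics/s0.png')[155:211,275:360],(400,264),interpolation=cv2.INTER_CUBIC)
B2=cv2.resize(cv2.imread('pics/d0.png')[220-60:220+40-60+10,265:345],(400,264),interpolation=cv2.INTER_CUBIC)
cv2.imwrite('pics/c0.png',np.vstack([np.hstack([A,B]),np.hstack([A2,B2])]))
for n,d,roiS,roiD in (('s',a,(195,280,205,250),(150,215,275,360)),('d',b,(190,260,235,285),(150,210,265,345))):
    P=cloud(d)
    def sub(r):
        Q=P[r[0]:r[1],r[2]:r[3]].reshape(-1,3);return Q
    Q=sub(roiS); print(n,'stand z hist',np.histogram(Q[:,2],bins=range(-10,130,10))[0])
    T=Q[(abs(Q[:,2]-30)<4)];print(' stand top',T.mean(0).round(1),T.min(0).round(),T.max(0).round(),len(T))
    H=Q[(Q[:,2]>65)&(Q[:,2]<108)];print(' handle',np.median(H,0).round(1),H[:,2].max().round(1),len(H))
    Q=sub(roiD);print(' dock z hist',np.histogram(Q[:,2],bins=range(-10,100,10))[0])
    T=Q[(abs(Q[:,2]-64)<4)]; r=cv2.minAreaRect(T[:,:2].astype(np.float32));print(' dock top',r,np.median(T[:,2]).round(1),len(T))
E
```

```text
s stand z hist [ 211 2004  222  420  405   59   54  112   82   51   45   65    0]
 stand top [442.3  90.6  30.6] [407.  18.  26.] [581. 123.  34.] 490
 handle [435.   92.   81.3] 106.8 303
 dock z hist [ 101 3040  813  242  217  209  213  661    0    0]
 dock top ((510.6302490234375, -240.62008666992188), (132.4420166015625, 55.10386657714844), 81.74396514892578) 65.4 661
d stand z hist [1490  759  223  407  109   65   66   67   37   41   43   32    0]
 stand top [434.  105.5  29.3] [408.  65.  26.] [467. 205.  34.] 280
 handle [434.   99.6  86.4] 104.8 173
 dock z hist [1727 1743  323  162  163  148  166  348    0    0]
 dock top ((512.0308227539062, -237.56655883789062), (135.96426391601562, 55.555442810058594), 81.67402648925781) 63.2 348
```

View pics/c0.png

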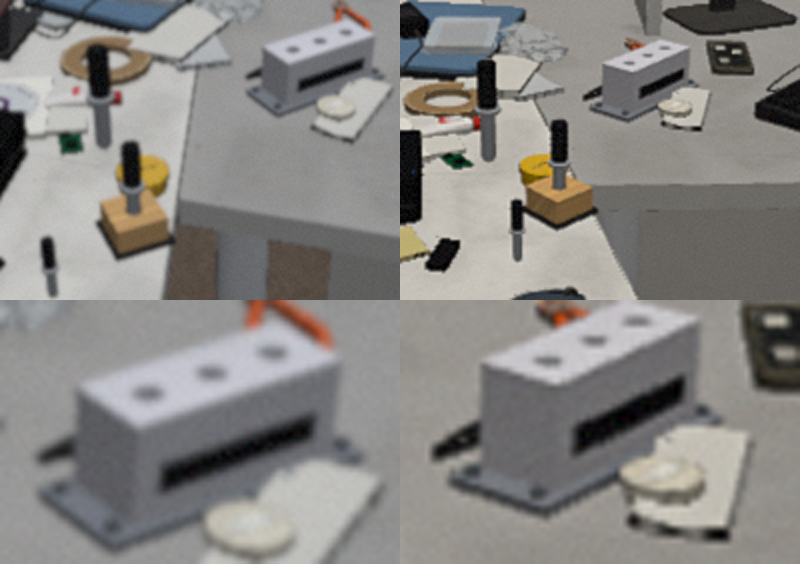

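The crop confirms the choice: the middle-sized cartridge stands in the wooden block. The dock long axis is about 8° off y. I'll check clearances, then fly over the dock on the way.

```bash
python3 - <<'E'
from h import *
for t in('s0','d0'):
    d=ld(t);P=cloud(d).reshape(-1,3);P=P[d['depth'].ravel()>0]
    for lo,hi in((130,220),(220,420),(420,900)):
        m=(P[:,2]>lo)&(P[:,2]<hi)&(P[:,0]>150)&(P[:,0]<1000)&(abs(P[:,1])<700)
        Q=P[m];c=np.unique((Q[:,:2]//100).astype(int)*100,axis=0,return_counts=True)
        print(t,lo,[(tuple(int(i) for i in k),int(n)) for k,n in zip(*c) if n>8])
    pix=(207,188) if t=='s0' else (223,180)
    print('big',cloud(d)[pix[1],pix[0]].round())
E
```

```text
s0 130 [((300, -700), 268), ((400, -700), 242), ((400, -600), 101), ((500, -700), 726), ((500, -600), 635), ((500, 100), 152), ((500, 200), 343), ((500, 300), 145), ((600, -600), 538), ((600, -500), 589), ((600, 100), 535), ((600, 200), 20), ((600, 300), 1433), ((600, 400), 90), ((700, -500), 183), ((700, -400), 93), ((700, 300), 51), ((800, -700), 46), ((800, -600), 11), ((800, -400), 259), ((800, 200), 132), ((800, 300), 160), ((900, -600), 51), ((900, -400), 25), ((900, -300), 217), ((900, 100), 113), ((900, 200), 203)]
s0 220 [((200, -600), 206), ((300, -700), 291), ((300, -600), 79), ((400, -700), 463), ((400, -600), 54), ((500, -700), 1233), ((500, -600), 355), ((600, -700), 132), ((600, -600), 1109), ((600, -500), 981), ((700, -700), 641), ((700, -600), 236), ((700, -500), 1151), ((700, -400), 66), ((800, -700), 1291), ((800, -600), 364), ((800, -500), 388), ((800, -400), 948), ((800, 200), 135), ((800, 300), 179), ((900, -600), 1443), ((900, -500), 143), ((900, -400), 788), ((900, -300), 599), ((900, 100), 63), ((900, 200), 785), ((900, 300), 49)]
s0 420 [((900, 200), 28)]
bi
[... 1090 characters left out ...]
, -500), 56), ((900, -400), 578), ((900, -300), 459), ((900, 100), 29), ((900, 200), 433), ((900, 300), 36)]
d0 420 [((200, -600), 616), ((300, -700), 258), ((300, -600), 94), ((400, -700), 136), ((400, -600), 282), ((500, -700), 38), ((500, -600), 343), ((500, -500), 76), ((600, -600), 58), ((600, -500), 500), ((700, -700), 93), ((700, -600), 21), ((700, -500), 147), ((700, -400), 272), ((700, 300), 202), ((800, -700), 149), ((800, -600), 79), ((800, -500), 13), ((800, -400), 322), ((800, -300), 94), ((800, 200), 185), ((800, 300), 157), ((900, -700), 29), ((900, -600), 182), ((900, -500), 31), ((900, -400), 66), ((900, -300), 419), ((900, 100), 126), ((900, 200), 136)]
big [572.  36. 102.]
```

jog_arm --pt "1 0 0 0 0 0 0.074" --pt "1 0 0 0 0 0 0.074" --pt "1 0 0 0 0 0 0.074" --pt "1 0.066 -0.1 0 0 0 0" --pt "1 0.066 -0.1 0 0 0 0" --pt "1 0.066 -0.1 0 0 0 0" --pt "1 0.066 -0.1 0 0 0 0" --pt "1 0.066 -0.1 0 0 0 0" --pt "1 0.066 -0.1 0 0 0 0" --pt "1 0.066 -0.1 0 0 0 0"

```text
clock: 1.35
eef_pos: [511.0, -235.3, 404.5]
tool_rot: [-3.142, 0.0, -0.0]
force: [0.4, -0.0, -1.0]
width: 85.5
gripper_force: 0.0
```

```bash
python3 - <<'E'
from h import *
d=grab('wrist','w0');print(d['vertical_fov'],(-np.array(d['R']).T@d['t']).round(1))
c=np.array([511,-239,64]);u=np.array([.144,.99,0])
for k in(40,0,-40):print(proj(d,c+k*u,True).round(1))
p=proj(d,c,True).astype(int);x0=max(p[0]-64,0);y0=max(p[1]-48,0);print(x0,y0)
z=cv2.resize(cv2.imread('pics/w0.png')[y0:y0+96,x0:x0+128],(640,480),interpolation=cv2.INTER_CUBIC)
cv2.imwrite('pics/w0c.png',z)
E
```

```text
65.70646984690485 [ 593.  -236.   372.4]
[219.6 169.1]
[256.6 174.2]
[293.1 179.4]
192 126
```

View pics/w0c.png

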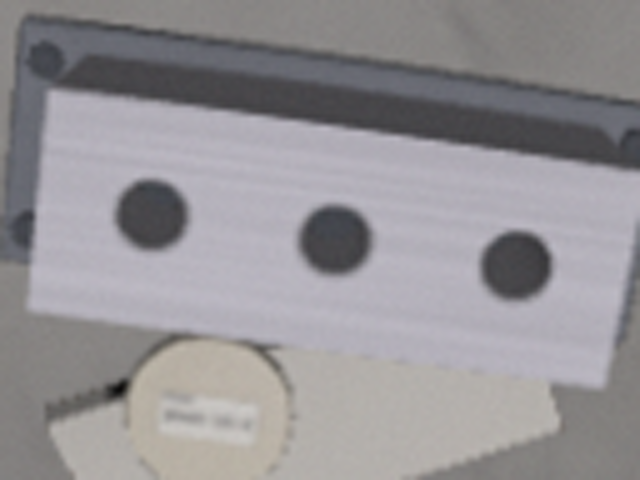

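The wrist crop shows the three wells at crop (152,214), (335,240) and (516,265), with the tub below them at (210,410). Next: fit the well centres precisely and see whether wrist depth shows anything. Then move over the stand.

```bash
cat >> h.py <<'E'
def wells(d,guess,z=64):
    g=cv2.cvtColor(d['pixels'],cv2.COLOR_RGB2GRAY);out=[]
    for u,v in guess:
        u,v=int(round(u)),int(round(v));s=g[v-12:v+13,u-12:u+13].astype(float)
        w=np.clip((150-s)/60,0,1); yy,xx=np.mgrid[-12:13,-12:13]
        m=(xx**2+yy**2<121); w=w*m
        c=(u+(w*xx).sum()/w.sum(),v+(w*yy).sum()/w.sum());out.append((c,onz(d,*c,z,True)))
    return out
E
python3 - <<'E'
from h import *
d=ld('w0');r=wells(d,[(222.4,168.8),(259,174),(295.2,179)])
g=cv2.cvtColor(d['pixels'],cv2.COLOR_RGB2GRAY)
for c,X in r:
    u,v=np.round(c).astype(int);print(np.round(c,1),X.round(1),'gray',g[v-3:v+4,u-3:u+4].mean().round(1),'depth',np.median(d['depth'][v-2:v+3,u-2:u+3]),d['depth'][v-13,u],d['depth'][v+13,u])
E
```

```text
[221.9 168.5] [ 517.4 -201.9   64. ] gray 70.9 depth 344.81534 314.27264 323.91327
[258.6 173.5] [ 511.7 -241.2   64. ] gray 70.4 depth 343.06732 315.6326 323.6108
[294.8 178.7] [ 506.1 -280.5   64. ] gray 69.9 depth 346.2646 317.30615 325.04312
```

jog_arm --pt "1 -0.02 -0.11 0 0 0 0" --pt "1 -0.02 -0.11 0 0 0 0" --pt "1 -0.02 -0.11 0 0 0 0" --pt "1 -0.02 -0.11 0 0 0 0" --pt "1 -0.02 -0.11 0 0 0 0" --pt "1 -0.02 -0.11 0 0 0 0" --pt "1 -0.04 0 0 0 0 0" --pt "1 0 0 0 0 0 0"

```text
clock: 2.4
eef_pos: [429.2, 93.2, 404.5]
tool_rot: [3.141, 0.002, 0.002]
force: [0.3, 0.4, 0.5]
width: 85.3
gripper_force: 0.0
```

```bash
python3 - <<'E'
from h import *
d=grab('wrist','w1');print((-np.array(d['R']).T@d['t']).round(1))
p=proj(d,[437,95,104],True);q=proj(d,[437,95,56],True);print(p,q)
x0=int(p[0])-50;y0=int(p[1])-40;print(x0,y0)
cv2.imwrite('pics/w1c.png',cv2.resize(cv2.imread('pics/w1.png')[y0:y0+80,x0:x0+100],(600,480),interpolation=cv2.INTER_CUBIC))
E
```

```text
[511.1  92.7 372.3]
[250.98741629 176.72035264] [251.35429538 165.01981484]
200 136
```

View pics/w1c.png

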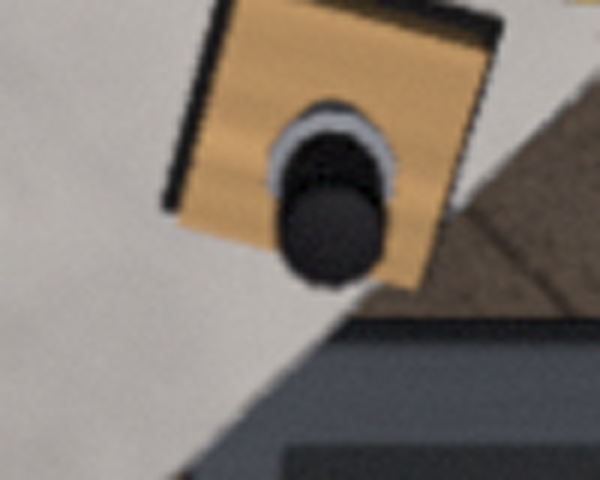

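The crop shows the cartridge from above: top disc centred at crop (331,235), collar ring centred near (331,171).

```bash
python3 - <<'E'
from h import *
d=ld('w1')
print(onz(d,254.8,174.8,104,True).round(1),onz(d,254.8,164.1,60,True).round(1))
E
```

```text
[438.9  91.4 104. ] [439.   91.3  60. ]
```

jog_arm --pt "1 0.02 0.004 0 0 0 0" --pt "1 0 0 0.1 0 0 0" --pt "1 0 0 0.1 0 0 0" --pt "1 0 0 0.08 0 0 0" --pt "1 0 0 0.05 0 0 0" --pt "1 0 0 0 0 0 0"

```text
clock: 3.2
eef_pos: [441.0, 89.8, 238.0]
tool_rot: [3.14, 0.003, -0.002]
force: [0.6, 0.4, 0.5]
width: 85.7
gripper_force: 0.0
```

jog_arm --pt "1 -0.003 -0.003 0 0 0 0" --pt "-0.2 0 0 0 0 0 0" --pt "-0.5 0 0 0 0 0 0" --pt "-1 0 0 0 0 0 0" --pt "-1 0 0 0 0 0 0" --pt "-1 0 0 0 0 0 0" --pt "-1 0 0 0 0 0 0" --pt "-1 0 0 0 0 0 0"

```text
clock: 4.2
eef_pos: [438.9, 92.5, 240.2]
tool_rot: [-3.141, -0.001, -0.0]
force: [-0.7, -0.4, 4.8]
width: 16.6
gripper_force: 58.3
```

jog_arm --pt "-1 0 0 -0.02 0 0 0" --pt "-1 0 0 -0.03 0 0 0" --pt "-1 0 0 -0.05 0 0 0" --pt "-1 0 0 -0.06 0 0 0" --pt "-1 0 0 0 0 0 0"

```text
clock: 4.82
eef_pos: [439.4, 92.6, 321.8]
tool_rot: [-3.14, -0.005, -0.0]
force: [0.6, -0.0, -1.0]
width: 16.7
gripper_force: 58.4
```

```bash
python3 - <<'E'
from h import *
for i in range(3):
    s=read_state();print(s['eef_pos'].round(2),s['force'].round(2),s['width'],s['tool_rot'].round(4))
d=grab('wrist','w2');b=grab('side','d2')
t=s['eef_pos']
p=proj(b,t-[0,0,155]);x,y=p.astype(int);print(p)
A=cv2.resize(cv2.imread('pics/d2.png')[y-40:y+40,x-40:x+40],(400,400),interpolation=cv2.INTER_CUBIC)
p=proj(d,t-[0,0,155],True);x,y=p.astype(int);print(p,y)
B=cv2.resize(cv2.imread('pics/w2.png')[y-40:y+40,x-40:x+40],(400,400),interpolation=cv2.INTER_CUBIC)
cv2.imwrite('pics/g.png',np.hstack([A,B]))
E
```

```text
[439.39  92.57 321.79] [ 0.59 -0.04 -0.98] 16.734119141085998 [-3.1403e+00 -4.6000e-03 -2.0000e-04]
[439.39  92.57 321.79] [ 0.59 -0.04 -0.98] 16.734119141085998 [-3.1403e+00 -4.6000e-03 -2.0000e-04]
[439.39  92.57 321.79] [ 0.59 -0.04 -0.98] 16.734119141085998 [-3.1403e+00 -4.6000e-03 -2.0000e-04]
[258.7237292  171.23849438]
[252.84552277 273.17335592] 273
```

View pics/g.png

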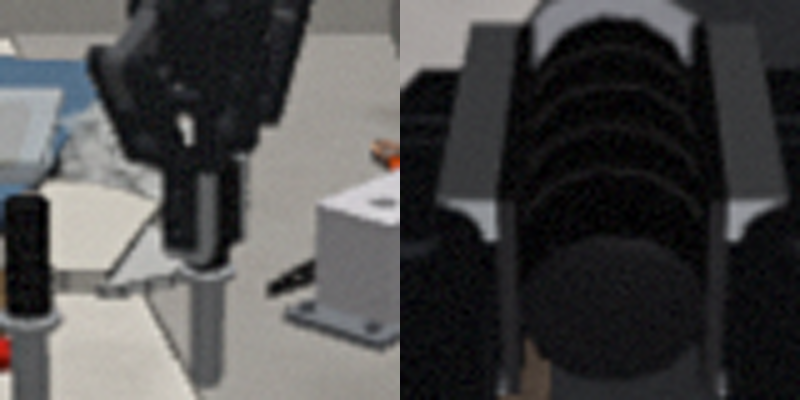

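The grip is good: the cartridge hangs upright in both views. Its top disc is at wrist crop (613,308) and the collar spans crop x 533–697.

```bash
python3 - <<'E'
from h import *
d=ld('w2');s=read_state();t=s['eef_pos']
u=252-40+(213+.5)/5-.5;v=273-40+(308+.5)/5-.5
X=onz(d,u,v,t[2]-135,True);print('top',X-t)
# collar top edge, left/right extremes
for dx in(0,-2,2): print(dx,proj(d,t+[dx,0,-179],True),proj(d,t+[dx+12,0,-179],True),proj(d,t+[dx,12,-179],True),proj(d,t+[dx,-12,-179],True))
print('collar meas: L',252-40+133.5/5-.5,'R',252-40+297.5/5-.5,'ring top row ~',273-40-.5)
# side view tilt
b=ld('d2')
for z in(-183,-231):print(proj(b,t+[0,0,z]))
x,y=258,171
g=cv2.cvtColor(b['pixels'],cv2.COLOR_RGB2GRAY)
print(g[y-40+58:y-40+78:3,x-40+30:x-40+55])
g=cv2.cvtColor(d['pixels'],cv2.COLOR_RGB2GRAY);print(g[218:240,253:257].mean(1).round())
E
```

```text
top [   1.60477481   -0.55107629 -135.        ]
0 [253.20756324 249.35240492] [253.1788977  230.47084525] [232.22553799 249.25481018] [274.1983361  249.26481872]
-2 [253.21236709 252.37856133] [253.1836458  233.70340603] [232.33604748 252.27665575] [274.09729523 252.28741799]
2 [253.20276342 246.2915875 ] [253.17416671 227.20448537] [232.11543629 246.19848459] [274.29897806 246.20771026]
collar meas: L 238.2 R 271.0 ring top row ~ 232.5
[259.07549541 185.22644845]
[259.03363162 206.96443571]
[[121 145 152 150 156 156 158 139  97  81  84  90  87  83  93 143 160 156
  153 153 154 155 155  94  46]
 [113 144 155 157 160 156 159 139  97  82  87  89  87  82  95 146 157 159
  158 158 157 157 158 157 159]
 [201 131 121 152 161 159 158 140  98  80  90  89  87  79 108 150 159 157
  158 159 158 157 158 161 160]
 [199 202 171 108 128 161 160 142 102  81  88  90  85  81 108 148 160 155
  159 159 158 158 158 158 160]
 [188 193 198 198 147 105 142 144  99  81  90  91  86  83 110 151 158 157
  156 158 158 155 155 158 154]
 [191 190 194 199 203 204 140 116  92  84  89  89  84  79 108 150 158 159
  156 156 157 158 157 157 158]
 [190 196 196 198 200 205 204 170 111  84  92  87  87 103 145 161 160 159
  158 157 156 154 154 156 154]]
[ 54.  54.  54.  53.  54.  55.  55.  54.  53.  53.  52.  65. 106. 134.
 135. 136. 136. 119.  71.  17.   4.  12.]
```

jog_arm --pt "-1 0.01 0.08 -0.06 0 0 0" --pt "-1 0.03 0.115 0 0 0 0" --pt "-1 0.03 0.115 0 0 0 0" --pt "-1 0.03 0.115 0 0 0 0" --pt "-1 0.02 0.1 0 0 0 0" --pt "-1 0.02 0.06 0 0 0 0" --pt "-1 0 0 0 0 0 0"

```text
clock: 5.8
eef_pos: [508.3, -203.1, 348.3]
tool_rot: [3.141, 0.002, -0.005]
force: [0.1, 1.1, 0.2]
width: 16.5
gripper_force: 58.6
```

The in-hand offset is about (+0.8, −0.7) mm, with almost no tilt. Before feeling, I'll put the wrist camera straight above the wells to get a depth hint.

jog_arm --pt "-1 -0.08 0.04 0 0 0 0" --pt "-1 -0.074 0.034 0 0 0 0" --pt "-1 0 0 0 0 0 0"

```text
clock: 6.18
eef_pos: [428.5, -237.3, 348.8]
tool_rot: [-3.14, 0.005, -0.004]
force: [0.4, 0.6, -0.8]
width: 16.5
gripper_force: 58.7
```

```bash
python3 - <<'E'
from h import *
d=grab('wrist','w3');c=-np.array(d['R']).T@d['t'];print(c.round(1),read_state()['eef_pos'])
g=[proj(d,X,True) for X in([517.4,-201.9,64],[511.7,-241.2,64],[506.1,-280.5,64])]
gr=cv2.cvtColor(d['pixels'],cv2.COLOR_RGB2GRAY)
for p,X in wells(d,g):
    u,v=np.round(p).astype(int);D=d['depth'][v-16:v+17,u-16:u+17]
    print(np.round(p,1),X.round(1),'gray',gr[v-3:v+4,u-3:u+4].mean().round(1));print((D[4:30:2,4:30:2]-(c[2]-64)).round().astype(int))
E
```

```text
[ 510.4 -238.2  316.4] [ 430.5892414  -236.53792001  349.1327932 ]
[210.8  89.1] [ 516.7 -201.9   64. ] gray 83.1
[[ -18  -18  -19  -18  -18  -18  -17  -17  -17  -17  -18  -18  -17]
 [ -17  -17 -252  -17 -252  -18  -17  -17  -17  -17  -18  -18  -17]
 [ -18  -16  -17  -17  -14   -9   -3   -1  -16  -16  -17  -15  -16]
 [ -15  -16  -15  -12   -5    4   11   19   26  -16  -15  -16  -16]
 [ -15  -16  -12   -4    4   13   22   15   14   15  -14  -15  -16]
 [ -15  -14  -10   -1   10   22   16   15   15   15   15  -13  -15]
 [ -14  -13   -8    3   13   23   16   16   14   16   16  -15  -14]
 [ -15  -13   -8    3   14   22   17   16   15   16   16  -12  -15]
 [ -13  -13   -9    0    9   20   18   16   17   17  -12  -12  -12]
 [ -13  -13  -13  -10    0   11   29   18   18   18  -12  -12  -13]
 [ -12  -13  -11  -13  -10    3   15   26  -11  -13  -12  -12  -12]
 [ -10  -11  -11  -13  -12  -10  -11  -11  -12  -11  -12  -11  -13]
 [ -11  -11  -12  -12  -11  -11  -13  -11  -11  -11  -11  -12  -10]]
[258.1  94.7] [ 511.2 -241.5   64. ] gray 82.3
[[ -15  -15  -16  -16  -16  -15  -16  -16  -16  -15  -
[... 893 characters left out ...]
14 -14 -14 -14 -14 -13 -14 -14 -16 -14]
 [-13 -13 -13 -14 -13 -13 -13 -12 -12 -14 -13 -15 -14]
 [-12 -12 -12 -13  29   8  -2 -10 -11 -14 -13 -12 -13]
 [-12 -13 -13  28  27  33  22  11  -2 -11 -12 -12 -13]
 [-13 -12 -11  28  28  28  29  18   8  -1 -10 -11 -12]
 [-11 -12  28  29  27  28  33  22  12   2  -6 -12 -11]
 [-11 -10  29  29  29  29  32  21  12   2  -4 -11 -10]
 [ -9  -8  30  30  32  31  29  19  12   2  -5 -10 -10]
 [ -9 -11  -9  32  31  31  25  14   6  -1  -8 -10 -10]
 [ -8  -9  -9  43  35  27  20   8   0  -6  -9 -10  -9]
 [ -9  -8 -10 -10  13  12   7  -2  -8  -9  -9  -9  -9]
 [ -8  -7  -7  -9  -8  -8  -7  -8  -9  -8  -8  -8  -8]
 [ -8  -7  -7  -7  -8  -7  -8  -7  -7  -7  -8  -7  -8]]
```

Depth from above reads about 32 mm deep in the left well (10 mm stub), 23 mm in the middle (19 mm stub) and 41 mm in the right, so the right well looks clear. I'll try that one first, gently.

jog_arm --pt "-1 0.08 0.045 0 0 0 0" --pt "-1 0.068 0.041 0 0 0 0" --pt "-1 0 0 0.036 0 0 0" --pt "-1 0 0 0 0 0 0" --pt "-1 0 0 0 0 0 0" --pt "-1 0 0 0 0 0 0"

```text
clock: 6.98
eef_pos: [505.9, -279.7, 332.4]
tool_rot: [3.141, -0.001, 0.0]
force: [0.4, 0.8, -0.2]
width: 16.2
gripper_force: 58.7
```

```bash
python3 - <<'E'
from h import *
d=grab('wrist','w4');s=read_state();t=s['eef_pos'];print(t.round(2),s['tool_rot'].round(4),s['force'].round(1))
A=cv2.imread('pics/w4.png')
for X in([505.4,-280.4,64],t+[.8,-.7,-231],t+[.8,-.7,-179]):print(proj(d,X,True).round(1))
x,y=proj(d,[505.4,-280.4,64],True).astype(int);print(x-40,y-40)
cv2.imwrite('pics/w4c.png',cv2.resize(A[y-40:y+80,x-60:x+60],(600,600),interpolation=cv2.INTER_CUBIC))
E
```

```text
[ 505.82 -279.84  332.41] [ 3.1413e+00 -1.0000e-03  1.0000e-04] [-0.1 -0.6 -0.8]
[253.8 197.2]
[254.  212.7]
[254.1 247.6]
213 157
```

View pics/w4c.png

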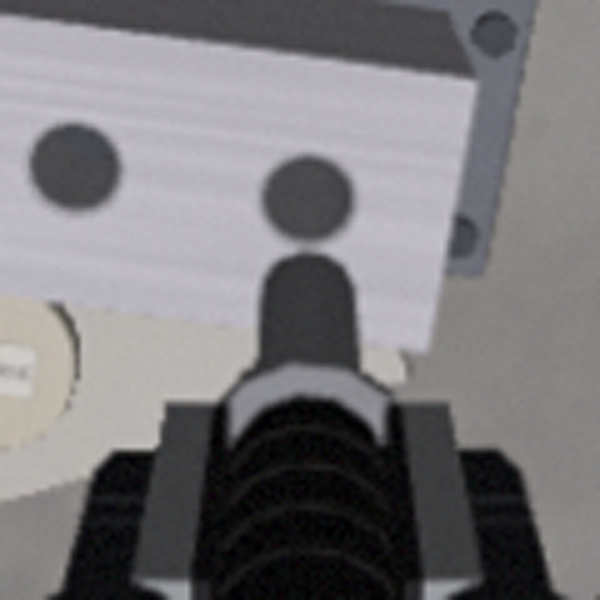

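The view shows the right well at crop (308,198) and the shank tip at (308,253), in line laterally. Next I check the fore-aft offset from the tip edge.

```bash
python3 - <<'E'
from h import *
d=ld('w4');t=read_state()['eef_pos']
for dx in(-1,0,1,2):print(dx,[proj(d,t+[dx+r,-.7,z],True).round(1) for r,z in((4.5,-231),(7,-227))])
print('meas tip edge row 207.4; well',onz(d,254.5,196.5,64,True).round(1), wells(d,[(254.5,196.5)])[0][1].round(1))
g=cv2.cvtColor(d['pixels'],cv2.COLOR_RGB2GRAY);print(g[185:225,254:256].mean(1).round().astype(int))
for z in(-215,): 
  print(g[217,240:270], [proj(d,t+[.8,-.7+s,z],True).round(1) for s in(7,-7)])
E
```

```text
-1 [array([254. , 209.2]), array([254., 208.])]
0 [array([254. , 207.9]), array([254. , 206.7])]
1 [array([254. , 206.7]), array([254. , 205.4])]
2 [array([254. , 205.3]), array([254., 204.])]
meas tip edge row 207.4; well [ 506.1 -281.    64. ] [ 506.2 -280.7   64. ]
[187 186 162 107  74  75  74  74  74  74  73  73  73  76  74  75  74  74
  72  88 124 143 115  62  54  54  56  56  58  55  57  57  56  58  56  56
  58  56  56  58]
[182 184 183 185 150  86  54  53  54  55  54  53  57  57  57  55  57  53
  53  54  55  53  52  69 153 189 190 187 189 187] [array([243.6, 221.7]), array([264.4, 221.7])]
```

jog_arm --pt "-1 -0.006 0.0005 0 0 0.008 0" --pt "-1 0 0 0.02 0 0 0" --pt "-1 0 0 0 0 0 0" --pt "-1 0 0 0 0 0 0" --pt "-1 0 0 0 0 0 0"

```text
clock: 7.65
eef_pos: [503.0, -280.3, 321.8]
tool_rot: [3.142, -0.016, -0.0]
force: [0.2, 0.1, 0.3]
width: 16.7
gripper_force: 58.6
```

```bash
python3 - <<'E'
from h import *
d=grab('wrist','w5');s=read_state();t=s['eef_pos'];print(t.round(2),s['tool_rot'].round(4),s['force'].round(1))
W=np.array([506.1,-280.8,64]);c=proj(d,W,True);print('well',c.round(1))
for r in(7.7,-7.7):print('well edge',proj(d,W+[r,0,0],True).round(1))
zt=t[2]-231
for dx in(-2,-1,0,1):print(dx,proj(d,[506.1+dx+7,-280.8,zt+4],True).round(1))
u=int(round(c[0]));g=cv2.cvtColor(d['pixels'],cv2.COLOR_RGB2GRAY);v0=int(c[1])-15
print(v0,g[v0:v0+40,u-1:u+2].mean(1).round().astype(int));r=int(c[1])+25;print(r,u-14,g[r,u-14:u+15])
E
```

```text
[ 502.97 -280.35  321.82] [ 3.1415e+00 -1.6300e-02 -2.0000e-04] [-0.3  0.6 -0.2]
well [253.4 201.9]
well edge [253.4 192.8]
well edge [253.4 210.8]
-2 [253.4 209.6]
-1 [253.4 208.3]
0 [253.4 207. ]
1 [253.4 205.6]
186 [183 180 177 181 186 187 171 120  74  72  73  74  74  73  73  73  72  73
  73  75  71  64  56  56  56  56  56  55  57  55  58  57  56  54  57  56
  55  55  56  56]
226 239 [185 186 185 187 171 117  58  50  54  58  52  54  52  57  56  55  57  57
  54  54  54  55  55  55  58  96 159 185 186]
```

```bash
python3 - <<'E'
from h import *
d=ld('w5');g=cv2.cvtColor(d['pixels'],cv2.COLOR_RGB2GRAY).astype(float)
def edges(r,th=125):
    s=g[r,238:272];i=np.where((s[:-1]>th)&(s[1:]<=th))[0][0];j=np.where((s[:-1]<=th)&(s[1:]>th))[0][-1]
    a=238+i+(s[i]-th)/(s[i]-s[i+1]);b=238+j+(th-s[j])/(s[j+1]-s[j]);return a,b,(a+b)/2
for r in(196,199,201,203,212,215,218,222,226,230):print(r,np.round(edges(r),2))
E
```

```text
196 [246.14 260.63 253.39]
199 [244.15 262.37 253.26]
201 [243.95 262.86 253.41]
203 [244.   262.78 253.39]
212 [245.43 262.51 253.97]
215 [244.69 263.62 254.15]
218 [244.27 263.74 254.  ]
222 [244.22 264.12 254.17]
226 [243.85 264.46 254.16]
230 [242.55 264.93 253.74]
```

jog_arm --pt "-1 -0.0004 -0.001 0.027 0 0 0" --pt "-1 -0.0004 0 0.025 0 0 0" --pt "-1 0 0 0 0 0 0" --pt "-1 -0.0001 0 0.006 0 0 0" --pt "-1 0 0 0.004 0 0 0" --pt "-1 0 0 0 0 0 0" --pt "-1 0 0 0 0 0 0"

```text
clock: 8.57
eef_pos: [503.0, -279.9, 290.9]
tool_rot: [3.141, -0.016, -0.0]
force: [0.8, -0.5, -1.3]
width: 16.4
gripper_force: 58.6
```

jog_arm --pt "-1 -0.0001 0 0.006 0 0 0" --pt "-1 -0.0001 0 0.006 0 0 0" --pt "-1 -0.0001 0 0.006 0 0 0" --pt "-1 -0.0001 0 0.006 0 0 0" --pt "-1 0 0 0 0 0 0" --pt "-1 0 0 0 0 0 0"

```text
clock: 9.32
eef_pos: [502.9, -279.9, 278.7]
tool_rot: [3.142, -0.016, -0.0]
force: [-1.2, -0.4, -0.7]
width: 16.9
gripper_force: 58.6
```

jog_arm --pt "-1 -0.0001 0 0.004 0 0 0" --pt "-1 0 0 0.004 0 0 0" --pt "-1 0 0 0.004 0 0 0" --pt "-1 -0.0001 0 0.004 0 0 0" --pt "-1 0 0 0.002 0 0 0" --pt "-1 0 0 0 0 0 0"

```text
clock: 10.07
eef_pos: [502.9, -279.8, 269.6]
tool_rot: [-3.142, -0.016, -0.0]
force: [0.1, 0.2, -0.5]
width: 16.5
gripper_force: 58.6
```

Past the tall-stub height with no force. I carry on gently past the short-stub level (TCP about 263).

jog_arm --pt "-1 0 0 0.004 0 0 0" --pt "-1 -0.0001 0 0.004 0 0 0" --pt "-1 0 0 0.004 0 0 0" --pt "-1 0 0 0.003 0 0 0" --pt "-1 0 0 0 0 0 0"

```text
clock: 10.7
eef_pos: [503.0, -279.8, 262.0]
tool_rot: [-3.141, -0.016, -0.0]
force: [-0.0, -0.2, -0.3]
width: 16.7
gripper_force: 58.6
```

jog_arm --pt "-1 -0.0001 0 0.003 0 0 0" --pt "-1 0 0 0.003 0 0 0" --pt "-1 0 0 0.003 0 0 0" --pt "-1 0 0 0 0 0 0"

```text
clock: 11.2
eef_pos: [503.0, -279.8, 257.5]
tool_rot: [-3.141, -0.016, -0.0]
force: [0.5, 0.5, -0.3]
width: 16.5
gripper_force: 58.6
```

Past both stub levels with no force, so the right well is the clear one. Now pressing home in small steps.

jog_arm --pt "-1 0 0 0.003 0 0 0" --pt "-1 0 0 0.003 0 0 0" --pt "-1 0 0 0.003 0 0 0" --pt "-1 0 0 0.002 0 0 0" --pt "-1 0 0 0 0 0 0"

```text
clock: 11.82
eef_pos: [503.2, -279.9, 252.9]
tool_rot: [3.142, -0.016, -0.0]
force: [-1.1, 0.5, 5.5]
width: 16.7
gripper_force: 58.9
```

jog_arm --pt "-1 0 0 0.003 0 0 0" --pt "-1 0 0 0.002 0 0 0" --pt "-1 0 0 0 0 0 0"

```text
clock: 12.2
eef_pos: [503.2, -279.9, 250.4]
tool_rot: [3.142, -0.016, -0.0]
force: [-0.7, 1.9, 5.7]
width: 16.6
gripper_force: 59.0
```

jog_arm --pt "-1 0 0 0.002 0 0 0" --pt "-1 0 0 0.001 0 0 0" --pt "-1 0 0 0 0 0 0"

```text
clock: 12.58
eef_pos: [503.2, -279.9, 249.0]
tool_rot: [3.141, -0.017, -0.0]
force: [-2.4, 0.8, 6.1]
width: 16.7
gripper_force: 59.0
```

jog_arm --pt "-1 0 0 0.001 0 0 0" --pt "-1 0 0 0.001 0 0 0" --pt "-1 0 0 0 0 0 0"

```text
clock: 12.95
eef_pos: [503.2, -279.9, 248.3]
tool_rot: [3.141, -0.017, -0.0]
force: [-1.9, 0.6, 7.5]
width: 16.8
gripper_force: 59.4
```

jog_arm --pt "-1 0 0 0.001 0 0 0" --pt "-1 0 0 0.001 0 0 0" --pt "-1 0 0 0 0 0 0"

```text
clock: 13.32
eef_pos: [503.3, -279.9, 248.2]
tool_rot: [3.141, -0.017, -0.0]
force: [-3.5, 1.5, 16.2]
width: 16.6
gripper_force: 60.1
```

jog_arm --pt "-1 0 0 0.001 0 0 0" --pt "-1 0 0 0.001 0 0 0" --pt "-1 0 0 0 0 0 0"

```text
clock: 13.7
eef_pos: [503.2, -279.9, 248.2]
tool_rot: [3.141, -0.017, -0.0]
force: [-5.3, 2.6, 24.0]
width: 16.5
gripper_force: 60.8
```

The force climbs with no more travel, so the collar is seated. I back the force off and check before releasing.

jog_arm --pt "-1 0 0 -0.002 0 0 0" --pt "-1 0 0 -0.001 0 0 0" --pt "-1 0 0 0 0 0 0"

```text
clock: 14.08
eef_pos: [503.2, -279.9, 248.3]
tool_rot: [3.141, -0.017, -0.0]
force: [-2.0, 2.6, 12.2]
width: 16.5
gripper_force: 59.8
```

```bash
python3 - <<'E'
from h import *
d=grab('wrist','w6');b=grab('side','d6')
x,y=proj(b,[506,-280,75]).astype(int)
A=cv2.resize(cv2.imread('pics/d6.png')[y-25:y+25,x-25:x+25],(400,400),interpolation=cv2.INTER_CUBIC)
x,y=proj(d,[506,-280,64],True).astype(int)
B=cv2.resize(cv2.imread('pics/w6.png')[y-40:y+40,x-40:x+40],(400,400),interpolation=cv2.INTER_CUBIC)
cv2.imwrite('pics/g6.png',np.hstack([A,B]))
E
```

```text
(no output)
```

View pics/g6.png

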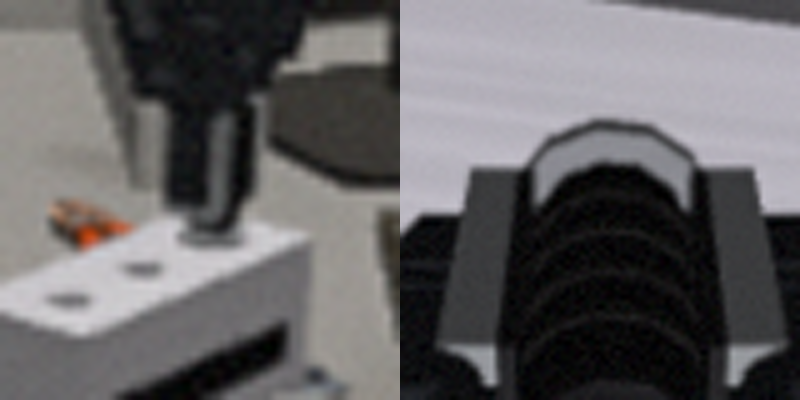

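Side crop (210,235) shows the collar flat on the dock's top face. Release and rise.

jog_arm --pt "0 0 0 0 0 0 0" --pt "1 0 0 0 0 0 0" --pt "1 0 0 0 0 0 0" --pt "1 0 0 0 0 0 0" --pt "1 0 0 -0.04 0 0 0" --pt "1 0 0 -0.08 0 0 0" --pt "1 0 0 -0.08 0 0 0" --pt "1 0 0 0 0 0 0" --pt "1 0 0 0 0 0 0"

```text
clock: 15.3
eef_pos: [501.3, -279.6, 346.3]
tool_rot: [-3.141, -0.015, -0.0]
force: [0.0, 0.9, -1.0]
width: 85.5
gripper_force: 0.0
```

```bash
python3 - <<'E'
from h import *
d=grab('wrist','w7');b=grab('side','d7')
P=cloud(b)
x,y=proj(b,[506,-280,112]).astype(int);Q=P[y-12:y+25,x-12:x+12].reshape(-1,3)
H=Q[(Q[:,2]>72)&(Q[:,2]<130)&(abs(Q[:,0]-506)<25)];print(np.median(H,0),H[:,2].max())
x,y=proj(d,[506,-280,90],True).astype(int)
B=cv2.resize(cv2.imread('pics/w7.png')[y-40:y+40,x-40:x+40],(400,400),interpolation=cv2.INTER_CUBIC)
x,y=proj(b,[506,-280,85]).astype(int)
A=cv2.resize(cv2.imread('pics/d7.png')[y-25:y+25,x-25:x+25],(400,400),interpolation=cv2.INTER_CUBIC)
cv2.imwrite('pics/g7.png',np.hstack([A,B]))
E
```

```text
[ 503.23408641 -272.90298024   94.0636621 ] 112.07440891973668
```

View pics/g7.png

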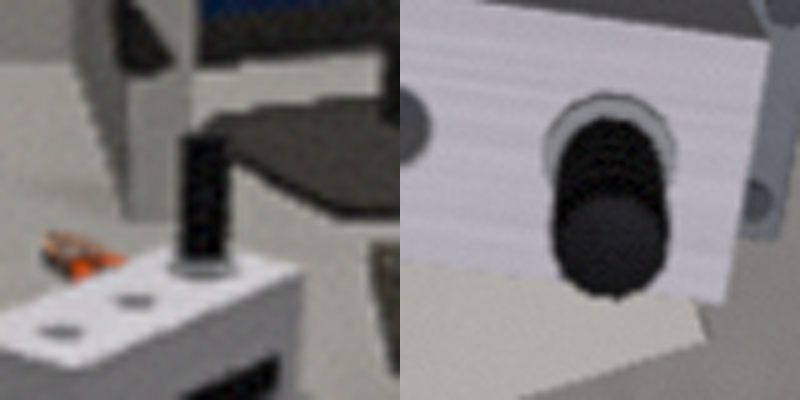

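The picture shows the cartridge upright in the right well, collar flat at crop (203,267), top at z of about 112 mm as expected, and the gripper clear.

```bash
python3 -c "from cell import *;print(finish_job())"
```

```text
the job is handed in; nothing more can be done
None
```

The middle-sized cartridge is pressed fully home in the clear right well, upright with its collar on the dock's top face and let go of; the job is handed in, but no verdict came back.

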